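Refit the hook-in lid of a bench air-filter unit

ROBOT

A 6-joint arm with a two-finger parallel gripper is mounted at the origin on a cart in front of the work surface, level with it; the furniture and walls round the work are solid. World frame = base frame: x ahead of the robot, y to its left, z up, the work surface at z = 0. Lengths are in m, angles in rad, forces in N, time in s.
With the tool pointing down it reaches from about 0.425 to 0.95 m from the base axis. Payload 3.5 kg.
Tool frame: the origin (TCP) lies between the finger pads; the fingertips stand 22 mm ahead of it and the grasp point (between the pads) lies 3 mm ahead of it (ctrl.nose_length is the z of the fingertips in the tool frame, in m); z points along the fingers, y is the line along which they close (so a half turn about z gives the same grasp; the last joint's range is limited). The gripper opens to 85 mm and grips with 20 to 120 N. Pads are 22 mm wide; open, the fingers measure 114 mm over their backs; the gripper's body (76 mm by 85 mm) begins 54 mm behind the grasp point. The pads swing forward as they close: fully open they stand 13 mm farther back than shut.
Start: joints at [1.075, 0.286, 1.577, -0, 1.279, -0.15], TCP at [0.229, 0.635, 0.253] pointing down, gripper open.
Joint ranges: [-2.77, 2.77], [-0.9, 2.22], [0.21, 2.48], [-1.53, 4.67], [0.24, 2.81], [-2.84, 2.84]. Speed limits (rad/s): [2.79, 2.79, 3.14, 3.14, 3.14, 3.14].

INTERFACE

Orientations are given as a unit quaternion [x, y, z, w].
In Python, from plant import ctrl gives the robot as it stands. The module is installed in compiled form; this text tells all that it offers.
- The arm moves only by the tool send_rows, never from a script. Its argument "rows" is text: rows parted by semicolons, each of 7 numbers parted by spaces: the turn, a rotation vector about the tool's x, y, z in shares of 90 degrees (1.0 is 90 degrees), then the shift along the tool's x, y, z in shares of 800 mm (1.0 is 800 mm), then the opening, from -1 (shut) to 1 (fully open). A call has 1 to 8 rows; each row is the pose to reach, as a shift and turn from the pose commanded when the call began, along the tool's axes at that moment; what a row does not reach only later rows make up. A row lasts 1/8 s, in which the tool goes at most 62.5 mm and 10.7 degrees, less where a joint would pass 70% of its speed; a pose out of reach is approached as far as the arm can. Shift and turn numbers lie between -1 and 1, and a call with a number outside is refused. A call with a gripper value outside its range is refused whole. The fingers move at their own pace and stop on an object; "grip_force" is the grip in N (left out, the last holds). Time passes only in rows, so rows that repeat a pose let the fingers close. It gives the time, the measured TCP pose, the force, the opening and the grip force at its end, in the units of the state.
- ctrl.get_state(): the state, without advancing time (a new reading comes with each control period).
- ctrl.read_camera(name): name is "side" or "top"; returns a dict with "color" (480x640x3 uint8, red, green, blue), "fx", "fy", "cx", "cy" (pixels), "D" ([k1, k2, p1, p2, k3] as OpenCV has them; the pictures are not rectified), "extrinsics" (4x4, takes a point from world to camera coordinates). Camera axes: x right, y down, z forward; pixel columns grow to the right and rows downward; lengths in m; the calibration is good to about 2 mm. A picture is of the moment at which its call begins. There is no depth.
- ctrl.sign_off(): hands the job in; it is judged then, once.
Trained networks look in a picture, given as the dict that the camera call returned (one of the last four; its "shot" number tells which), for a name from the list of things; names that differ only in an ending like _2 or _b are one class to them, and where a whole thing is asked for, a point or a joint stands for the part that bears it (a point fixed in the world has none). Each returns a list of dicts, best first, with "p" (0 to 1); they miss things now and then, are a little off and sometimes report something else, mostly with a low value. They report only what shows in the picture. A call takes as long as a camera call.
- ctrl.look_for(picture, target): "position" ([x, y, z] in m, in the coordinates of the camera as it stood for that picture, good to about 4 mm: the middle of the surface that is visible of it).
The state is a dict: "time": time; "qpos": joint angles; "dq": joint speeds; "joint_efforts": joint torques, N m; "eef_pos": TCP position; "tcp_rot": TCP orientation; "contact_force": force on the tool from outside, world axes, zero at the start; "wrist_torque": the same for the moment, N m; "opening": opening from 0.0 (shut) to 1.0 (fully open); "finger_force": force on a finger pad.
Only numpy, scipy, OpenCV 4.12 (cv2) and the standard library are available. Lean on these libraries where they do the work, as an engineer would, in place of code of your own. Each camera call takes 0.05 s, during which the arm holds its last target. There are 200 camera calls.

TASK

Put the loose lid back on the bench air-filter unit: holding it tilted with its front raised, hook its lip fully in under the ledge at the back of the unit, swing the lid down so that it lies flat in its frame, and press its front until the catch snaps over it. Work gently by feel, without forcing the lid against the unit, then let go, and leave the other things alone.

Things in the scene. Friction and masses are not known exactly. Their poses are not given: they have to be found in the camera images.
- filter_unit: White air-filter unit, open on top, fixed, 208 (x) x 130 (y) x 73 mm high. Origin: centre of its underside on the table; +x to its back (away from the robot), z up. Its grey lid frame is clamped at an unmeasured setting s, -12 to +12 mm along x: add s to every x given for the unit's points below (mm, unit frame). The frame does not yield to allowed forces: feel for it.
- seat (a point): Point fixed on the unit at x 0, y 0, z 55 mm: middle of the lid's home at s = 0. Two rails, tops at z 55, y 41..53 and -53..-41, x -74..58, carry the lid. Side cheeks: inner faces y +-53, top z 61. Filter below, top z 48. Home: lid flat on the rails, lip tip within 2 mm of the stop, front edge behind the front wall and under the catch.
- ledge (a point): Point fixed on the unit at x 60, y 0, z 64.5 mm: lower front edge of the ledge at s = 0. The ledge is a bar across the back, x 60..78, underside z 64.5, top z 69.5. Below it a pocket 12 mm deep ends at a solid upright stop face at x 72; the pocket is open downward to about z 21, so a tilted lip may dip below rail level there.
- front_wall (a point): Point fixed on the unit at x -74, y 0, z 73 mm: inner top edge of the frame's front wall at s = 0. Keep the front raised over 0.14 rad until the lip is home. If the lip stands over 3 mm short of the stop, the lid's front edge lands on top of this wall (z 73) and cannot go down. The catch stands in a 30 mm gap at its middle.
- catch (a joint): Sprung steel catch, 28 mm wide, in the middle of the front wall; slides outward (-x). Value in m: 0 = fully in (rest), max 0.008. Nose 5 mm inward of the wall's face, underside z 62.5, sloping up and out to z 72: the lid's front edge pressed down drives it out 3 to 5 mm, then it snaps over the lid. Pressing the lid's top 30 mm from its front edge takes 4 to 9 N; the lid's weight alone does not.
- lid: Aluminium lid, 144 (x) x 100 (y) mm, about 0.18 kg, flat on the table. Origin: underside, mid length and width; +x to the lip, z up. Plate 6 mm thick from x -72 (front edge) to 58; lip 4 mm thick, 92 mm wide, flush with the underside, from x 58 to its tip at x 72. About 6 N shows contact with the stop; over 15 N between lid and unit while tilted over 0.12 rad, or 35 N at any time, is forcing.
- lip (a point): Middle of the lid's lip tip at its underside: x 72, y 0, z 0 mm in the lid's frame; axes as the lid's. With the lid tilted about 0.2 rad (front raised) and this tip level with the rails (z 55 on the unit), the lip goes straight in under the ledge.
- rib (a point): Middle of the top of the lid's black grip rib: x -7, y 0, z 31 mm in the lid's frame. The rib is 12 mm thick along x, 50 mm long along y, from z 6 to 31; grasp it from above with the fingers closing along the lid's x.
- vial_a: Screw-cap vial, 27 mm across, 58 mm high, standing to the right of the unit near the robot; origin under its centre. Bystander.
- vial_b: A second such vial, 27 mm across, 58 mm high, beside the first. Bystander.
- boat: White plastic weighing boat, 63 x 63 x 14 mm, behind the unit; origin under its centre. Bystander.

How it is judged:
On the way:
1. the lip is brought in at the ledge, below its underside, with the lid's front raised (x of lip in the frame of filter_unit between 0.0585 and 0.087 m and z of lip in the frame of filter_unit between 0.04 and 0.062 m and angle between lid's own z axis and vertical between 0.08 and 0.7 rad), for 0.1 s.
At the end, for the whole second after the job is handed in: The lid lies flat on its rails (within 0.025 rad and about 2 mm in height), its lip under the ledge, in line with the unit, the catch sprung fully in (under 1.2 mm) over its front edge, and the lid is at rest (angle between lid's own z axis and vertical below 0.025 rad and angle between the x axis of lid and the x axis of filter_unit, either way round below 0.08 rad and x of lip in the frame of filter_unit between 0.056 and 0.0865 m and z of lid in the frame of filter_unit between 0.053 and 0.0572 m and value of joint catch below 0.0012 m and linear speed of lid below 0.01 m/s); the robot touches nothing.
It fails at once if the lid is rammed against the unit while tilted (over 15 N) (angle between lid's own z axis and vertical above 0.12 rad and contact force between lid and filter_unit above 15 N).
It fails at once if the lid is forced against the unit (over 35 N) (contact force between lid and filter_unit above 35 N).
It fails at once if a bystander is moved more than 20 mm (distance of any of vial_a, vial_b, boat from where it was at the start of the episode above 0.02 m).
It also fails if it takes over 48 s, if anything falls off the work surface, if the arm or the gripper's body presses on something with over 40 N, if the wrist force passes 120 N, or if a joint passes its speed limit or range.

## Working session

There is one attempt and no reset: what is moved stays moved. The work goes in short steps, Python scripts to look and compute and a tool call to move; the robot and the scene stay as the last step left them, time stands still between calls to the robot, and variables do not carry over. Pictures are saved under pics/ and viewed, at most 10 in all, crops included, and the job is handed in when it is done.

Besides the shell and the picture viewer there is one more tool, called after "Call:" as name(argument=value, ...), one argument or row to a line, values as JSON. send_rows: Moves the arm, as the interface text tells. Its arguments: {"type":"object","properties":{"rows":{"type":"string"},"grip_force":{"type":"number"}},"required":["rows"]}

```bash
mkdir -p pics; cat > h.py <<'E'
import numpy as np,cv2
from plant import ctrl
from scipy.spatial.transform import Rotation as R
def w(p,pic):
    T=np.array(pic["extrinsics"]); return T[:3,:3].T@(np.array(p)-T[:3,3])
def K(p): return np.array([[p["fx"],0,p["cx"]],[0,p["fy"],p["cy"]],[0,0,1.]])
def plane(uv,z,pic):
    u=cv2.undistortPoints(np.array(uv,float).reshape(-1,1,2),K(pic),np.array(pic["D"],float)).reshape(-1,2)
    T=np.array(pic["extrinsics"]);C=-T[:3,:3].T@T[:3,3]
    d=np.c_[u,np.ones(len(u))]@T[:3,:3]
    return C+d*((z-C[2])/d[:,2])[:,None]
def proj(P,pic):
    T=np.array(pic["extrinsics"]);r,_=cv2.Rodrigues(T[:3,:3])
    return cv2.projectPoints(np.array(P,float).reshape(-1,1,3),r,T[:3,3],K(pic),np.array(pic["D"],float))[0].reshape(-1,2)
E
python3 - <<'E'
from h import *
np.set_printoptions(precision=4,suppress=True)
for n in ["top","side"]:
    p=ctrl.read_camera(n); cv2.imwrite(f"pics/{n}0.png",p["color"][:,:,::-1])
    T=np.array(p["extrinsics"]);print(n,"cam",-T[:3,:3].T@T[:3,3],p["fx"])
    for t in ["filter_unit","seat","ledge","front_wall","catch","lid","lip","rib","vial_a","boat"]:
        r=ctrl.look_for(p,t)
        for q in r[:2]: 
            W=w(q["position"],p);print(t,round(q["p"],2),W,proj([W],p)[0].round())
s=ctrl.get_state();print(s["time"],s["tcp_rot"],s["eef_pos"],s["contact_force"],s["opening"],ctrl.nose_length)
E
```

```text
top cam [0.3953 0.2395 1.0146] 535.7086424778637
filter_unit 0.84 [0.5081 0.2214 0.0444] [319. 255.]
seat 0.68 [0.5088 0.2223 0.0464] [318. 254.]
seat 0.47 [0.6743 0.1636 0.0058] [348. 172.]
ledge 0.68 [0.5062 0.2189 0.047 ] [320. 256.]
front_wall 0.91 [0.5036 0.2219 0.0461] [318. 257.]
catch 0.64 [0.5046 0.2203 0.0432] [319. 257.]
lid 0.87 [0.5093 0.4274 0.0053] [210. 256.]
lip 0.71 [0.5159 0.4291 0.0038] [209. 252.]
rib 0.94 [0.5131 0.4246 0.0041] [211. 254.]
vial_a 0.8 [0.3598 0.0841 0.0578] [396. 338.]
boat 0.7 [0.6779 0.1636 0.0051] [348. 171.]
side cam [1.2807 0.5867 0.4752] 511.6214081508193
filter_unit 0.73 [0.4468 0.2099 0.0552] [328. 242.]
seat 0.86 [0.4439 0.2065 0.0578] [327. 240.]
ledge 0.93 [0.4474 0.2116 0.0552] [328. 242.]
front_wall 0.83 [0.4482 0.2146 0.0531] [330. 244.]
front_wall 0.55 [0.685  0.1495 0.007 ] [237. 318.]
catch 0.73 [0.4363 0.2336 0.0658] [341. 237.]
lid 0.91 [0.5241 0.4383 0.0061] [432. 307.]
lid 0.25 [0.4346 0.2316 0.0671] [340. 236.]
lip 0.69 [0.4493 0.2152 0.0518] [330. 245.]
lip 0.66 [0.5157 0.4377 0.0064] [433. 304.]
rib 0.7 [0.5173 0.4397 0.0051] [434. 306.]
vial_a 0.47 [0.3658 0.0945 0.0458] [295. 224.]
vial_a 0.43 [0.3662 0.021  0.0541] [265. 216.]
boat 0.79 [0.6798 0.1467 0.0072] [238. 316.]
1.1 [ 0.172   0.9851 -0.     -0.    ] [0.2287 0.635  0.2533] [ 0.5933 -0.4758  0.569 ] 1.0004777923163735 0.022
```

View pics/top0.png

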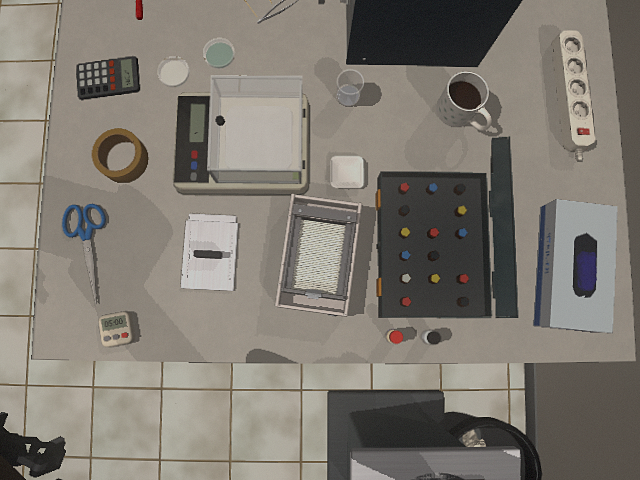

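View pics/side0.png

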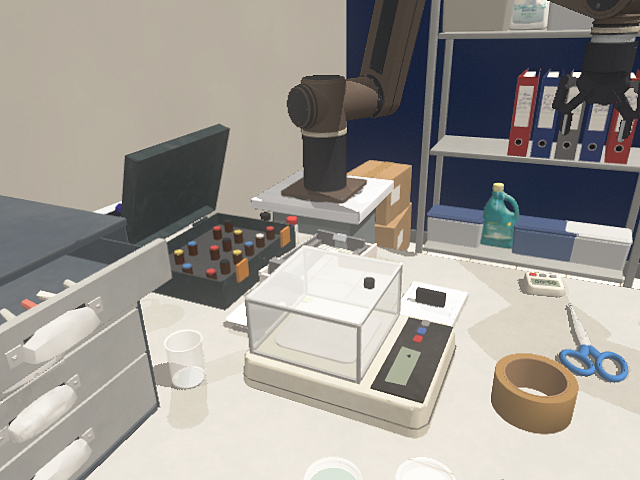

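The top view shows the lid at about (210,253), with its rib at (210,254). The unit is at about (319,255), turned slightly clockwise, and the vials are at (396,337) and (432,337). In the side view the balance hides the unit. I'll crop the top view enlarged to get corners.

```bash
python3 - <<'E'
import cv2
i=cv2.imread("pics/top0.png")[185:325,170:370]
cv2.imwrite("pics/c1.png",cv2.resize(i,None,fx=4,fy=4,interpolation=cv2.INTER_CUBIC))
E
```

```text
(no output)
```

View pics/c1.png

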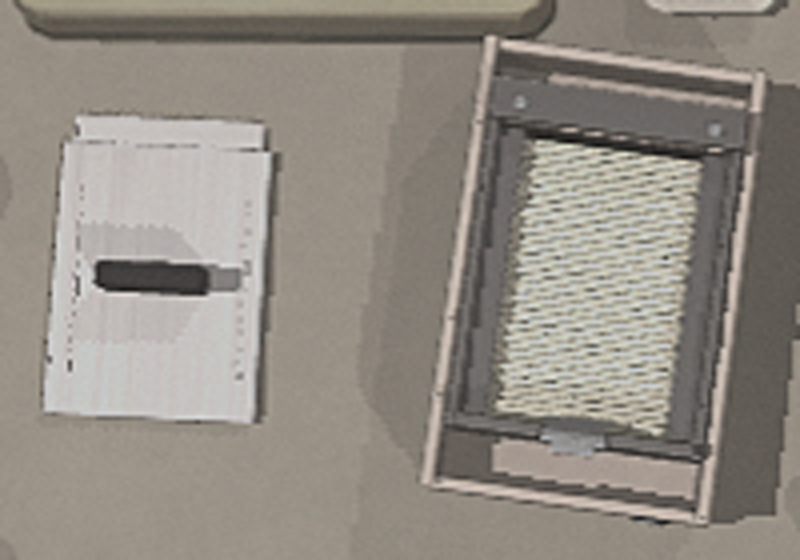

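The crop shows the lid with its lip at the far side: plate corners at crop (43,412), (255,422), (272,152) and (66,141), rib top from (95,275) to (208,279). The unit's rim corners are at (487,38), (765,75), (705,522) and (424,485), and the catch is at (572,438).

```bash
python3 - <<'E'
from h import *
np.set_printoptions(precision=4,suppress=True)
p=ctrl.read_camera("top")
f=lambda a:(np.array(a)+.5)/4-.5+[170,185]
def fit(model,img,z):
    P=plane(f(img),z,p)[:,:2];M=np.array(model)/1000
    m0=M.mean(0);p0=P.mean(0);A=(M-m0).T@(P-p0)
    th=np.arctan2(A[0,1]-A[1,0],A[0,0]+A[1,1]);c,s=np.cos(th),np.sin(th);Rm=np.array([[c,-s],[s,c]])
    t=p0-Rm@m0;print("yaw",np.degrees(th),"t",t,"res mm",1000*(P-(M@Rm.T+t)));return Rm,t
L=fit([[-72,50],[-72,-50],[58,-50],[58,50]],[[43,412],[255,422],[272,152],[66,141]],.006)
print("lip",plane(f([[77,116],[266,124]]),.004,p)); print("lip pred",(L[0]@np.array([[.072,.072],[.046,-.046]])).T+L[1])
rb=plane(f([[95,275],[208,279]]),.031,p);print("rib",rb,rb.mean(0),"pred",L[0]@[-.007,0]+L[1])
U=fit([[104,65],[104,-65],[-104,-65],[-104,65]],[[487,38],[765,75],[705,522],[424,485]],.073)
loc=lambda a,z:1000*(plane(f(a),z,p)[:,:2]-U[1])@U[0]
print("ledge front top",loc([[505,122],[740,152]],.0695),"ledge back",loc([[490,75],[750,112]],.0695))
print("wall inner",loc([[455,412],[705,445]],.073),"catch",loc([[572,430],[572,452]],.073))
E
```

```text
yaw -2.4239510408370433 t [0.5181 0.4275] res mm [[ 0.1087  0.1858]
 [ 0.5664 -0.2173]
 [-0.5609  0.4375]
 [-0.1142 -0.406 ]]
lip [[0.5907 0.4703 0.004 ]
 [0.5874 0.3791 0.004 ]]
lip pred [[0.592  0.4704]
 [0.5881 0.3785]]
rib [[0.5107 0.4529 0.031 ]
 [0.5092 0.4003 0.031 ]] [0.5099 0.4266 0.031 ] pred [0.5111 0.4278]
yaw -7.402100050428345 t [0.5066 0.2219] res mm [[-3.7938 -1.6892]
 [-2.8892  2.2412]
 [ 4.0418  2.7373]
 [ 2.6411 -3.2893]]
ledge front top [[ 64.1966  49.6292]
 [ 65.1146 -56.5858]] ledge back [[ 84.5689  59.3178]
 [ 83.8498 -58.7789]]
wall inner [[-67.5402  53.169 ]
 [-67.0407 -57.4611]] catch [[-68.3919   1.239 ]
 [-77.927   -0.0617]]
```

```bash
cat >> h.py <<'E'
f=lambda a:(np.array(a)+.5)/4-.5+[170,185]
def fit(model,img,z,p):
    P=plane(f(img),z,p)[:,:2];M=np.array(model)/1000
    m0=M.mean(0);p0=P.mean(0);A=(M-m0).T@(P-p0)
    th=np.arctan2(A[0,1]-A[1,0],A[0,0]+A[1,1]);c,s=np.cos(th),np.sin(th);Rm=np.array([[c,-s],[s,c]])
    t=p0-Rm@m0;print("yaw",np.degrees(th),"t",t,"res mm",1000*(P-(M@Rm.T+t)));return Rm,t
E
python3 - <<'E'
from h import *
np.set_printoptions(precision=4,suppress=True)
p=ctrl.read_camera("top")
for z in [.036,.041,.046]: U=fit([[104,65],[104,-65],[-104,-65],[-104,65]],[[487,38],[765,75],[705,522],[424,485]],z,p)
U=fit([[104,65],[104,-65],[-104,-65],[-104,65]],[[487,38],[765,75],[705,522],[424,485]],.041,p)
loc=lambda a,z:1000*(plane(f(a),z,p)[:,:2]-U[1])@U[0]
print("ledge front top",loc([[505,122],[740,152]],.0695),"ledge back",loc([[490,75],[750,112]],.0695))
print("wall inner",loc([[455,412],[705,445]],.073),"catch",loc([[572,430],[572,452]],.073))
s=ctrl.get_state();print(s["time"],s["qpos"])
r=R.from_quat(s["tcp_rot"]);print(r.as_matrix())
# grasp target: tool y along lid x (yaw -2.4)
for sg in (1,-1):
    a=np.radians(-2.42);y=sg*np.array([np.cos(a),np.sin(a),0]);z=np.array([0,0,-1.]);x=np.cross(y,z)
    T=np.array([x,y,z]).T
    print(sg,"rotvec tool deg",np.degrees((r.inv()*R.from_matrix(T)).as_rotvec()))
print("shift tool mm to above rib",1000*r.inv().apply(np.array([.5105,.427,.12])-s["eef_pos"]))
E
```

```text
yaw -7.402100050428349 t [0.5109 0.2212] res mm [[ 0.4387  0.2508]
 [ 0.7208 -0.73  ]
 [-0.1809  0.8385]
 [-0.9785 -0.3593]]
yaw -7.402100050428355 t [0.5104 0.2213] res mm [[-0.1333 -0.0113]
 [ 0.2329 -0.3285]
 [ 0.3897  1.0951]
 [-0.4894 -0.7552]]
yaw -7.402100050428367 t [0.5098 0.2214] res mm [[-0.7052 -0.2735]
 [-0.2549  0.073 ]
 [ 0.9604  1.3517]
 [-0.0003 -1.1512]]
yaw -7.402100050428355 t [0.5104 0.2213] res mm [[-0.1333 -0.0113]
 [ 0.2329 -0.3285]
 [ 0.3897  1.0951]
 [-0.4894 -0.7552]]
ledge front top [[ 60.3706  49.7345]
 [ 61.2886 -56.4805]] ledge back [[ 80.743   59.4232]
 [ 80.0239 -58.6735]]
wall inner [[-71.3661  53.2743]
 [-70.8666 -57.3557]] catch [[-72.2178   1.3444]
 [-81.753    0.0436]]
1.2 [ 1.075   0.2863  1.5767  0.      1.2786 -0.15  ]
[[-0.9408  0.3389 -0.    ]
 [ 0.3389  0.9408 -0.    ]
 [ 0.     -0.     -1.    ]]
1 rotvec tool deg [-0.0016 -0.0009 72.6078]
-1 rotvec tool deg [   0.001    -0.0017 -107.3922]
shift tool mm to above rib [-335.6014 -100.2402  133.3148]
```

Careful with the scale: shifts go in shares of 800 mm and turns go in shares of 90 degrees. That gives: -335.6 mm is -0.4195, 133 mm is 0.1663, 72.6 degrees is 0.8067.

Call:
send_rows(
  rows="0 0 0.8067 -0.4195 -0.1253 0.1663 1;0 0 0.8067 -0.4195 -0.1253 0.1663 1;0 0 0.8067 -0.4195 -0.1253 0.1663 1;0 0 0.8067 -0.4195 -0.1253 0.1663 1;0 0 0.8067 -0.4195 -0.1253 0.1663 1;0 0 0.8067 -0.4195 -0.1253 0.1663 1;0 0 0.8067 -0.4195 -0.1253 0.1663 1;0 0 0.8067 -0.4195 -0.1253 0.1663 1",
  grip_force=40,
)

```text
time: 2.2
eef_pos: [0.5111, 0.4264, 0.1199]
tcp_rot: [0.722, 0.692, -0.0, -0.0]
contact_force: [-0.6, 0.7, 0.5]
opening: 0.998
finger_force: 0.0
```

```bash
cat >> h.py <<'E'
np.set_printoptions(precision=4,suppress=True)
def off(target,lyaw,tilt=0.):
    "tool rows from state to target TCP, yaw(deg), tilt(rad)"
    s=ctrl.get_state();r=R.from_quat(s["tcp_rot"])
    y=np.radians(lyaw);T=R.from_euler("Z",y)*R.from_matrix(np.array([[0,1,0],[1,0,0],[0,0,-1.]]).T)*R.from_rotvec([tilt,0,0])
    print("t",round(s["time"],2),"eef",np.array(s["eef_pos"]),"F",np.array(s["contact_force"]),"q",np.array(s["qpos"]))
    print("rot",np.degrees((r.inv()*T).as_rotvec()),"shift",1000*r.inv().apply(np.array(target)-s["eef_pos"]))
E
python3 -c "
from h import *
off([.5105,.427,.032],-2.42)"
```

```text
t 2.2 eef [0.5111 0.4264 0.1199] F [-0.5814  0.6821  0.4596] q [0.543  0.3964 1.6931 0.0001 1.0526 0.5849]
rot [-0.0311  0.0131  0.0201] shift [ 0.6373 -0.5765 87.927 ]
```

Scaled: 88 mm is 0.11, 50 mm is 0.0625.

Call:
send_rows(
  rows="0 0 0 0.0006 -0.0006 0.0625 1;0 0 0 0.0006 -0.0006 0.11 1;0 0 0 0.0006 -0.0006 0.11 -1;0 0 0 0.0006 -0.0006 0.11 -1;0 0 0 0.0006 -0.0006 0.11 -1;0 0 0 0.0006 -0.0006 0.11 -1;0 0 0 0.0006 -0.0006 0.11 -1;0 0 0 0.0006 -0.0006 0.11 -1",
  grip_force=60,
)

```text
time: 3.2
eef_pos: [0.5113, 0.4283, 0.0346]
tcp_rot: [0.722, 0.692, 0.002, 0.0]
contact_force: [-0.5, -0.7, 5.8]
opening: 0.124
finger_force: 62.8
```

Scaled: -130 mm is -0.1625, -120 mm is -0.15.

Call:
send_rows(
  rows="0 0 0 0 0 -0.05 -1;0 0 0 0 0 -0.1 -1;0 0 0 0 0 -0.15 -1;0 0 0 0 0 -0.1625 -1;0 0 0 0 0 -0.1625 -1",
)

```text
time: 3.82
eef_pos: [0.5098, 0.4273, 0.1618]
tcp_rot: [0.722, 0.692, -0.0, -0.0]
contact_force: [0.2, 0.6, -2.9]
opening: 0.123
finger_force: 61.8
```

```bash
cat >> h.py <<'E'
U0=np.array([.5104,.2213]);UY=-7.4
def tcp(lipx,lipz,tilt,y=0.,g=(-7,34.6)):
    "TCP world for lip tip at unit x,z (mm)"
    dx,dz=g[0]-72,g[1];c,s=np.cos(tilt),np.sin(tilt)
    u=np.array([lipx+dx*c+dz*s,y,lipz-dx*s+dz*c])/1000
    a=np.radians(UY);return np.array([U0[0]+np.cos(a)*u[0]-np.sin(a)*u[1],U0[1]+np.sin(a)*u[0]+np.cos(a)*u[1],u[2]])
def lip(tilt,g=(-7,34.6)):
    "lip tip in unit frame from state"
    P=np.array(ctrl.get_state()["eef_pos"]);a=np.radians(UY);d=P[:2]-U0
    u=1000*np.array([np.cos(a)*d[0]+np.sin(a)*d[1],-np.sin(a)*d[0]+np.cos(a)*d[1],P[2]])
    dx,dz=g[0]-72,g[1];c,s=np.cos(tilt),np.sin(tilt)
    return u-[dx*c+dz*s,0,-dx*s+dz*c]
E
python3 -c "
from h import *
t=tcp(40,100,.2);print(t)
off(t,UY,.2)"
```

```text
[0.4801 0.2252 0.1496]
t 3.83 eef [0.5098 0.4273 0.1618] F [ 0.1762  0.6495 -2.8527] q [ 0.5454  0.3481  1.6729 -0.      1.121   0.5875]
rot [11.4323  0.514   4.9699] shift [-203.178   -21.1332   12.2263]
```

Scaled: -203.2 mm is -0.254, -165 mm is -0.2063, 11.4 degrees is 0.1267.

Call:
send_rows(
  rows="0.0633 0.0022 0.0278 -0.075 -0.0075 0 -1;0.1267 0.0056 0.0556 -0.1438 -0.015 0 -1;0.1267 0.0056 0.0556 -0.2063 -0.0213 0.0063 -1;0.1267 0.0056 0.0556 -0.254 -0.0264 0.0153 -1;0.1267 0.0056 0.0556 -0.254 -0.0264 0.0153 -1;0.1267 0.0056 0.0556 -0.254 -0.0264 0.0153 -1",
)

```text
time: 4.58
eef_pos: [0.4798, 0.2255, 0.1486]
tcp_rot: [0.748, 0.656, -0.066, -0.075]
contact_force: [0.2, 0.2, -0.9]
opening: 0.123
finger_force: 61.7
```

```bash
python3 - <<'E'
from h import *
off(tcp(40,100,.2),UY,.2);print(lip(.2))
p=ctrl.read_camera("top");i=p["color"][170:330,250:400,::-1].copy()
cv2.imwrite("pics/c2.png",cv2.resize(i,None,fx=3.7,fy=3.7,interpolation=cv2.INTER_CUBIC))
# predicted lip corners px
a=np.radians(UY);Rm=np.array([[np.cos(a),-np.sin(a)],[np.sin(a),np.cos(a)]])
l=lip(.2)
for y in(46,-46):
    xy=Rm@np.array([l[0],l[1]+y])/1000+U0;print(((proj([[*xy,(l[2]+4)/1000]],p)[0]-[250,170])*3.7).round())
E
```

```text
t 4.58 eef [0.4798 0.2255 0.1486] F [ 0.1957  0.1914 -0.9432] q [0.2182 0.171  1.9263 0.072  1.2349 0.3181]
rot [-0.085   0.0105 -0.059 ] shift [-0.2565  0.1644 -1.0222]
[39.6346  0.2565 99.0313]
[168. 197.]
[364. 223.]
```

View pics/c2.png

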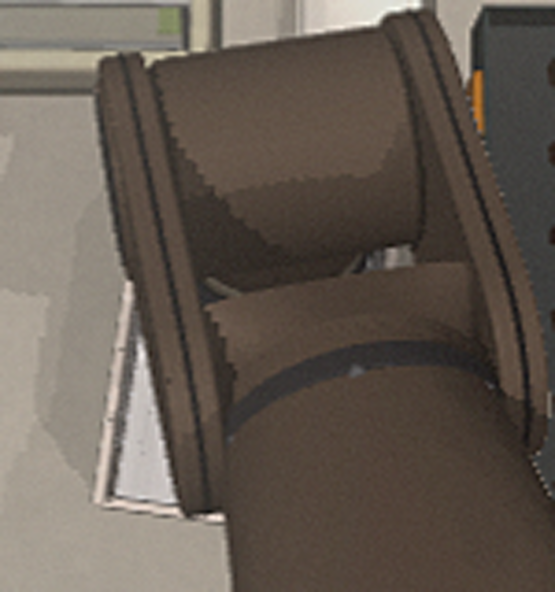

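The wrist hides the lid in the top view (only the unit's front-left corner shows, at (100,500)), so I'll go by feel. First I'll check the frame's lateral centre from the first picture.

```bash
python3 - <<'E'
from h import *
p=ctrl.read_camera("top");g=cv2.cvtColor(cv2.imread("pics/top0.png"),cv2.COLOR_BGR2GRAY).astype(np.float32)
a=np.radians(UY);Rm=np.array([[np.cos(a),-np.sin(a)],[np.sin(a),np.cos(a)]])
ys=np.arange(-66,67,1.5);acc=np.zeros(len(ys))
for x in np.arange(-50,40,3):
    xy=(Rm@np.array([np.full(len(ys),x),ys])/1000).T+U0
    uv=proj(np.c_[xy,np.full(len(ys),.055)],p).astype(np.float32)
    acc+=cv2.remap(g,uv[:,:1].copy(),uv[:,1:].copy(),cv2.INTER_LINEAR)[:,0]
print([(float(y),int(v/30)) for y,v in zip(ys,acc)])
E
```

```text
[(-66.0, 94), (-64.5, 127), (-63.0, 174), (-61.5, 181), (-60.0, 138), (-58.5, 83), (-57.0, 90), (-55.5, 106), (-54.0, 99), (-52.5, 86), (-51.0, 90), (-49.5, 98), (-48.0, 103), (-46.5, 105), (-45.0, 105), (-43.5, 103), (-42.0, 104), (-40.5, 122), (-39.0, 152), (-37.5, 168), (-36.0, 168), (-34.5, 172), (-33.0, 177), (-31.5, 181), (-30.0, 182), (-28.5, 181), (-27.0, 180), (-25.5, 180), (-24.0, 179), (-22.5, 181), (-21.0, 181), (-19.5, 181), (-18.0, 182), (-16.5, 182), (-15.0, 180), (-13.5, 181), (-12.0, 181), (-10.5, 180), (-9.0, 181), (-7.5, 181), (-6.0, 180), (-4.5, 181), (-3.0, 181), (-1.5, 181), (0.0, 181), (1.5, 180), (3.0, 179), (4.5, 181), (6.0, 180), (7.5, 180), (9.0, 181), (10.5, 182), (12.0, 181), (13.5, 180), (15.0, 180), (16.5, 181), (18.0, 181), (19.5, 181), (21.0, 180), (22.5, 179), (24.0, 179), (25.5, 180), (27.0, 181), (28.5, 179), (30.0, 179), (31.5, 182), (33.0, 180), (34.5, 162), (36.0, 137), (37.5, 125), (39.0, 118), (40.5, 109), (42.0, 102), (43.5, 106), (45.0, 107), (46.5, 108), (48.0, 106), (49.5, 96), (51.0, 79), (52.5, 76), (54.0, 91), (55.5, 108), (57.0, 100), (58.5, 96), (60.0, 126), (61.5, 176), (63.0, 185), (64.5, 159), (66.0, 123)]
```

Scaled: -30 mm is -0.0375, -8 mm is -0.01.

Call:
send_rows(
  rows="0 0 0 0 -0.01 -0.0375 -1",
)

```text
time: 4.8
eef_pos: [0.4767, 0.2262, 0.1786]
tcp_rot: [0.747, 0.657, -0.068, -0.076]
contact_force: [0.1, 0.3, -2.0]
opening: 0.124
finger_force: 61.6
```

```bash
python3 -c "
from h import *
off(tcp(42,60,.2),UY,.2);print(lip(.2))"
```

```text
t 4.8 eef [0.4767 0.2262 0.1786] F [ 0.073   0.2602 -1.9947] q [0.2208 0.1306 1.9118 0.0705 1.2938 0.3234]
rot [-0.3035  0.1331  0.0238] shift [-0.3517 19.4511 66.3788]
[ 36.4889   0.498  128.9492]
```

Scaled: 66 mm is 0.0825, 52 mm is 0.065.

Call:
send_rows(
  rows="0 0 0 -0.0006 0.0113 0.0375 -1;0 0 0 -0.0006 0.0188 0.065 -1;0 0 0 -0.0006 0.0238 0.0825 -1;0 0 0 -0.0006 0.0238 0.0825 -1;0 0 0 -0.0006 0.0238 0.0825 -1",
)

```text
time: 5.42
eef_pos: [0.4846, 0.2249, 0.1135]
tcp_rot: [0.748, 0.657, -0.065, -0.074]
contact_force: [0.3, -0.4, -2.3]
opening: 0.127
finger_force: 61.7
```

```bash
python3 -c "
from h import *
off(tcp(52,56,.2),UY,.2);print(lip(.2))"
```

```text
t 5.42 eef [0.4846 0.2249 0.1135] F [ 0.2809 -0.3785 -2.3494] q [0.2154 0.2259 1.935  0.0728 1.1678 0.3097]
rot [ 0.1289 -0.0347  0.0016] shift [-0.232   8.8958  6.2462]
[44.5048  0.228  63.8723]
```

Scaled: 9 mm is 0.0113, 6.3 mm is 0.0079.

Call:
send_rows(
  rows="0 0 0 -0.0003 0.005 0.0075 -1;0 0 0 -0.0003 0.0113 0.0079 -1;0 0 0 -0.0003 0.0113 0.0079 -1;0 0 0 -0.0003 0.0113 0.0079 -1",
)

```text
time: 5.92
eef_pos: [0.4916, 0.2232, 0.1048]
tcp_rot: [0.748, 0.656, -0.066, -0.075]
contact_force: [-0.6, 0.1, -1.3]
opening: 0.123
finger_force: 61.7
```

```bash
python3 -c "
from h import *
off(tcp(60,56,.2),UY,.2);print(lip(.2))"
```

```text
t 5.92 eef [0.4916 0.2232 0.1048] F [-0.5695  0.0606 -1.3139] q [0.2099 0.2508 1.9233 0.0721 1.1563 0.3044]
rot [ 0.0579 -0.0118 -0.0373] shift [ 0.5228  8.0056 -2.4076]
[51.6761 -0.5171 55.2224]
```

Scaled: 8 mm is 0.01, 4 mm is 0.005.

Call:
send_rows(
  rows="0 0 0 0.0006 0.005 -0.002 -1;0 0 0 0.0006 0.01 -0.003 -1;0 0 0 0.0006 0.01 -0.003 -1;0 0 0 0.0006 0.01 -0.003 -1",
)

```text
time: 6.42
eef_pos: [0.4997, 0.2227, 0.1054]
tcp_rot: [0.748, 0.657, -0.066, -0.075]
contact_force: [-0.0, 0.1, -1.6]
opening: 0.123
finger_force: 61.7
```

```bash
python3 -c "
from h import *
off(tcp(66,56,.2),UY,.2);print(lip(.2))"
```

```text
t 6.42 eef [0.4997 0.2227 0.1054] F [-0.0009  0.121  -1.6106] q [0.206  0.2647 1.9048 0.0711 1.1615 0.3013]
rot [ 0.037  -0.0035 -0.0329] shift [ 0.0261  6.0448 -1.42  ]
[59.7937 -0.0226 55.8053]
```

Scaled: 6 mm is 0.0075, 4 mm is 0.005.

Call:
send_rows(
  rows="0 0 0 0 0.0025 -0.0005 -1;0 0 0 0 0.005 -0.001 -1;0 0 0 0 0.0075 -0.0015 -1;0 0 0 0 0.0075 -0.0015 -1",
)

```text
time: 6.92
eef_pos: [0.5061, 0.2219, 0.1055]
tcp_rot: [0.748, 0.656, -0.066, -0.075]
contact_force: [-0.0, -0.2, -2.1]
opening: 0.126
finger_force: 61.7
```

```bash
python3 -c "
from h import *
off(tcp(70,56,.2),UY,.2);print(lip(.2))"
```

```text
t 6.92 eef [0.5061 0.2219 0.1055] F [-0.0227 -0.2259 -2.1356] q [0.2025 0.2754 1.8911 0.0703 1.1643 0.2983]
rot [ 0.0589 -0.0109 -0.0355] shift [ 0.0086  3.7322 -0.8783]
[66.1678 -0.0061 55.8767]
```

Call:
send_rows(
  rows="0 0 0 0 0.0019 -0.0004 -1;0 0 0 0 0.0038 -0.0008 -1;0 0 0 0 0.005 -0.001 -1;0 0 0 0 0.005 -0.001 -1",
)

```text
time: 7.42
eef_pos: [0.51, 0.2214, 0.1055]
tcp_rot: [0.748, 0.657, -0.066, -0.075]
contact_force: [0.1, 0.6, -1.1]
opening: 0.124
finger_force: 61.7
```

Scaled: 2 mm is 0.0025, 1 mm is 0.0013.

Call:
send_rows(
  rows="0 0 0 0 0.0013 -0.0003 -1;0 0 0 0 0.0025 -0.0005 -1;0 0 0 0 0.0025 -0.0005 -1",
)

```text
time: 7.8
eef_pos: [0.512, 0.2211, 0.1055]
tcp_rot: [0.748, 0.657, -0.066, -0.075]
contact_force: [1.0, 0.3, -1.6]
opening: 0.123
finger_force: 61.7
```

```bash
python3 -c "
from h import *
off(tcp(76,56,.2),UY,.2);print(lip(.2))"
```

```text
t 7.8 eef [0.512  0.2211 0.1055] F [ 0.9595  0.2778 -1.65  ] q [0.1991 0.2859 1.878  0.0695 1.1672 0.2955]
rot [ 0.0569 -0.0076 -0.0318] shift [ 0.0235  3.7203 -0.8981]
[72.1756 -0.0213 55.8551]
```

Scaled: 1.5 mm is 0.0019, 1 mm is 0.0013.

Call:
send_rows(
  rows="0 0 0 0 0.0013 -0.0003 -1;0 0 0 0 0.0019 -0.0004 -1;0 0 0 0 0.0019 -0.0004 -1",
)

```text
time: 8.18
eef_pos: [0.5135, 0.2209, 0.1055]
tcp_rot: [0.748, 0.657, -0.066, -0.075]
contact_force: [0.5, 0.4, -1.1]
opening: 0.121
finger_force: 61.7
```

Call:
send_rows(
  rows="0 0 0 0 0.0013 -0.0003 -1;0 0 0 0 0.0019 -0.0004 -1;0 0 0 0 0.0019 -0.0004 -1",
)

```text
time: 8.55
eef_pos: [0.5142, 0.2208, 0.1053]
tcp_rot: [0.748, 0.656, -0.066, -0.075]
contact_force: [-3.3, 0.3, -0.6]
opening: 0.12
finger_force: 61.9
```

Scaled: 1.5 mm is 0.0019, 1 mm is 0.0013.

Call:
send_rows(
  rows="0 0 0 0 0.0013 -0.0003 -1;0 0 0 0 0.0019 -0.0004 -1;0 0 0 0 0.0019 -0.0004 -1",
)

```text
time: 8.93
eef_pos: [0.5144, 0.2208, 0.1052]
tcp_rot: [0.747, 0.656, -0.068, -0.077]
contact_force: [-6.6, 1.7, 1.1]
opening: 0.124
finger_force: 62.1
```

```bash
python3 - <<'E'
from h import *
print(lip(.2),ctrl.get_state()["wrist_torque"]); 
a=np.radians(UY);T=R.from_euler("Z",a)*R.from_matrix(np.array([[0,1,0],[1,0,0],[0,0,-1.]]).T)*R.from_rotvec([.2,0,0])
b=tcp(74.7,55.6,.2)
for t in (.2,.16,.12,.1,.08,.06,.04,.02,0): print(t,np.degrees(t-.2),1000*T.inv().apply(tcp(73.2,55.6-(.2-t)*2,t)-b))
E
```

```text
[74.5978  0.0379 55.553 ] [ 0.1307  1.0772 -0.1136]
0.2 0.0 [ 0.     -1.4701  0.298 ]
0.16 -2.2918311805232934 [ 0.     -2.7746  3.5632]
0.12 -4.583662361046587 [-0.     -3.9507  6.8787]
0.1 -5.729577951308233 [ 0.     -4.4899  8.5537]
0.08 -6.875493541569879 [ 0.     -4.9963 10.2393]
0.06 -8.021409131831525 [-0.     -5.4697 11.9349]
0.04 -9.167324722093172 [-0.     -5.9099 13.6397]
0.02 -10.31324031235482 [ 0.     -6.3167 15.3532]
0 -11.459155902616466 [-0.     -6.6899 17.0746]
```

Scaled: 6.9 mm is 0.0086, 5.2 mm is 0.0065, -4.6 degrees is -0.0511.

Call:
send_rows(
  rows="-0.0122 0 0 0 -0.0026 0.0024 -1;-0.0256 0 0 0 -0.0035 0.0045 -1;-0.0378 0 0 0 -0.0043 0.0065 -1;-0.0511 0 0 0 -0.005 0.0086 -1;-0.0511 0 0 0 -0.005 0.0086 -1",
)

```text
time: 9.55
eef_pos: [0.5107, 0.2212, 0.0992]
tcp_rot: [0.75, 0.659, -0.039, -0.045]
contact_force: [-3.4, 0.9, -1.6]
opening: 0.122
finger_force: 61.6
```

```bash
python3 -c "
from h import *
off(tcp(74,55.5,.12),UY,.12);print(lip(.12),ctrl.get_state()['wrist_torque'])"
```

```text
t 9.55 eef [0.5107 0.2212 0.0992] F [-3.433   0.9287 -1.6197] q [0.21   0.2576 1.9208 0.0449 1.076  0.316 ]
rot [ 0.051   0.0044 -0.0209] shift [ 0.033  -0.6492  0.0066]
[74.6454 -0.0333 55.4295] [0.1883 0.6296 0.008 ]
```

```bash
python3 - <<'E'
from h import *
a=np.radians(UY);T=R.from_euler("Z",a)*R.from_matrix(np.array([[0,1,0],[1,0,0],[0,0,-1.]]).T)*R.from_rotvec([.12,0,0])
b=tcp(74.6,55.4,.12)
for t in (.1,.08,.06,.04,.02,0): print(t,np.degrees(t-.12),1000*T.inv().apply(tcp(74.4,55.4-(.12-t)*3,t)-b))
E
```

```text
0.1 -1.1459155902616458 [ 0.     -0.8675  1.6703]
0.08 -2.2918311805232925 [-0.     -1.5046  3.3299]
0.06 -3.437746770784939 [ 0.     -2.1096  5.0021]
0.04 -4.583662361046585 [ 0.     -2.6822  6.6861]
0.02 -5.729577951308232 [-0.     -3.2222  8.3815]
0 -6.875493541569878 [ 0.     -3.7294 10.0874]
```

Scaled: 5 mm is 0.0063, 3.3 mm is 0.0041, -3.4 degrees is -0.0378.

Call:
send_rows(
  rows="-0.0122 0 0 0 -0.0011 0.0021 -1;-0.0256 0 0 0 -0.0019 0.0041 -1;-0.0378 0 0 0 -0.0026 0.0063 -1;-0.0378 0 0 0 -0.0026 0.0063 -1",
)

```text
time: 10.05
eef_pos: [0.5087, 0.2216, 0.0952]
tcp_rot: [0.751, 0.66, -0.019, -0.022]
contact_force: [-4.2, 0.1, 1.2]
opening: 0.123
finger_force: 62.3
```

```bash
python3 -c "
from h import *
off(tcp(74.4,55.2,.06),UY,.06);print(lip(.06),ctrl.get_state()['wrist_torque'])"
```

```text
t 10.05 eef [0.5087 0.2216 0.0952] F [-4.2176  0.0883  1.1522] q [0.2196 0.2345 1.9554 0.0238 1.0067 0.3358]
rot [ 0.0853 -0.0088 -0.0223] shift [-0.0594 -0.597   0.7928]
[75.0423  0.059  55.9565] [ 0.1481  1.0029 -0.0751]
```

Scaled: 3.4 mm is 0.0043, -1.2 mm is -0.0015, -2.3 degrees is -0.0256.

Call:
send_rows(
  rows="-0.0122 0 0 0 -0.0008 0.0021 -1;-0.0256 0 0 0 -0.0015 0.0043 -1;-0.0256 0 0 0 -0.0015 0.0043 -1",
)

```text
time: 10.42
eef_pos: [0.507, 0.2218, 0.0908]
tcp_rot: [0.751, 0.66, -0.006, -0.007]
contact_force: [-4.3, 1.7, -3.5]
opening: 0.124
finger_force: 61.5
```

```bash
python3 -c "
from h import *
off(tcp(74.4,55,.02),UY,.02);print(lip(.02),ctrl.get_state()['wrist_torque'])"
```

```text
t 10.43 eef [0.507  0.2218 0.0908] F [-4.2848  1.6907 -3.5039] q [0.2262 0.2221 1.9796 0.0081 0.9572 0.3509]
rot [ 0.0834 -0.01   -0.0141] shift [-0.0146 -0.4235 -0.3349]
[74.8173  0.0146 54.6573] [ 0.2193  0.3241 -0.0793]
```

Scaled: 1.6 mm is 0.002, -1.2 mm is -0.0015, -1.2 degrees is -0.0133.

Call:
send_rows(
  rows="-0.0067 0 0 0 -0.0008 0.001 -1;-0.0133 0 0 0 -0.0015 0.002 -1;-0.0133 0 0 0 -0.0015 0.002 -1;-0.0133 0 0 0 -0.0015 0.002 -1",
)

```text
time: 10.92
eef_pos: [0.5064, 0.2218, 0.09]
tcp_rot: [0.751, 0.66, 0.001, 0.001]
contact_force: [-2.1, 0.8, -1.8]
opening: 0.124
finger_force: 61.7
```

```bash
python3 - <<'E'
from h import *
off(tcp(74.4,55,0),UY,0);print(lip(0),ctrl.get_state()['wrist_torque'])
p=ctrl.read_camera("top");q=ctrl.read_camera("side")
a=p["color"][190:310,270:370,::-1];b=q["color"][190:290,260:460,::-1]
cv2.imwrite("pics/c3.png",np.hstack([cv2.resize(a,(400,480),interpolation=cv2.INTER_CUBIC),cv2.resize(b,(400,480)[:1]+(200,),interpolation=cv2.INTER_CUBIC).repeat(1,0) if 0 else cv2.copyMakeBorder(cv2.resize(b,(400,200),interpolation=cv2.INTER_CUBIC),0,280,0,0,cv2.BORDER_CONSTANT)]))
E
```

```text
t 10.93 eef [0.5064 0.2218 0.09  ] F [-2.1407  0.7751 -1.7917] q [ 0.2296  0.2141  1.9911 -0.0009  0.934   0.3599]
rot [ 0.143  -0.0096 -0.0306] shift [ 0.0054 -0.5232  0.3582]
[74.9223 -0.0058 55.3595] [ 0.1589  0.3451 -0.0154]
```

View pics/c3.png

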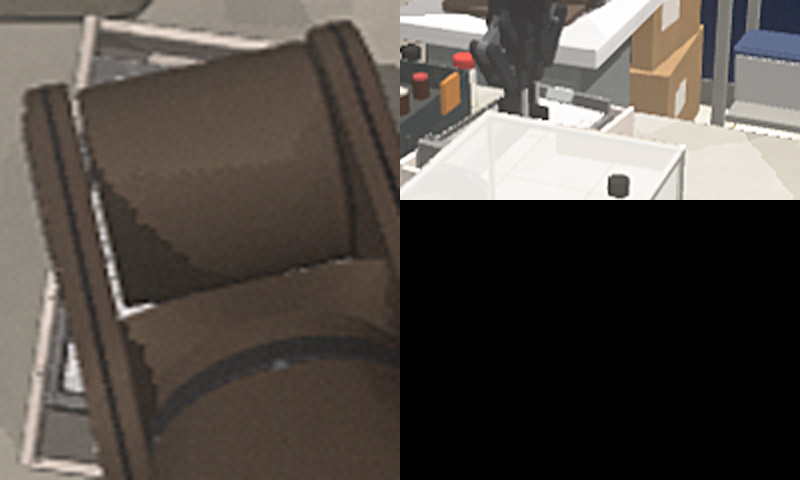

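The lid lies in the frame, with its front corner by the front wall at (70,395), though the arm covers the catch. I'll release and press the front with shut fingers, looking from a clear pose in between.

Call:
send_rows(
  rows="0 0 0 0 0 0 -0.2;0 0 0 0 0 0 -0.2;0 0 0 0 0 0 -0.2;0 0 0 0 0 -0.0375 -0.2;0 0 0 0 0 -0.1 -0.2;0 0 0 0.075 -0.075 -0.1375 -0.2;0 0 0 0.15 -0.075 -0.1375 -0.2;0 0 0 0.2125 -0.075 -0.1375 -1",
)

```text
time: 12.02
eef_pos: [0.4679, 0.3946, 0.2016]
tcp_rot: [0.751, 0.66, 0.002, 0.001]
contact_force: [-0.1, 0.8, 0.0]
opening: 0.197
finger_force: 0.0
```

```bash
python3 - <<'E'
from h import *
off(tcp(74.4,55,0),UY,0)
p=ctrl.read_camera("top")
cv2.imwrite("pics/top4.png",p["color"][:,:,::-1])
a=p["color"][185:325,270:370,::-1]
cv2.imwrite("pics/c4.png",cv2.resize(a,None,fx=4.2,fy=4.2,interpolation=cv2.INTER_CUBIC))
E
```

```text
t 12.03 eef [0.4679 0.3946 0.2016] F [-0.1154  0.8275  0.0333] q [ 0.5355  0.1938  1.7851 -0.0015  1.1577  0.6659]
rot [ 0.2721 -0.1141 -0.0368] shift [-166.5593   59.4451  111.9088]
```

View pics/c4.png

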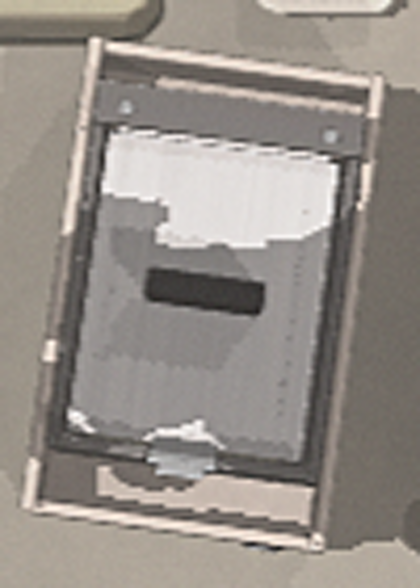

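The lid is flush in its frame. The catch at (182,440–478) reaches over the front edge, as far as can be seen at this scale. I'll press 30 mm from the front edge to confirm the snap.

```bash
python3 - <<'E'
from h import *
a=np.radians(UY)
xy=U0+np.array([np.cos(a),np.sin(a)])*-.0395
off([*xy,.20],UY,0);off([*xy,.09],UY,0)
E
```

```text
t 12.07 eef [0.4678 0.4009 0.2012] F [-1.2291  1.9117  0.6912] q [0.5429 0.2007 1.7778 0.0036 1.1548 0.6681]
rot [ 0.2582 -0.4452  0.142 ] shift [-172.7002   25.4972    0.0117]
t 12.07 eef [0.4678 0.4009 0.2012] F [-1.2291  1.9117  0.6912] q [0.5429 0.2007 1.7778 0.0036 1.1548 0.6681]
rot [ 0.2582 -0.4452  0.142 ] shift [-173.5543   25.0005  110.0072]
```

Scaled: -173 mm is -0.2163, -120 mm is -0.15.

Call:
send_rows(
  rows="0 0 0 -0.075 0.0125 0 -1;0 0 0 -0.15 0.025 0 -1;0 0 0 -0.2163 0.0313 0 -1;0 0 0 -0.2163 0.0313 0.05 -1;0 0 0 -0.2163 0.0313 0.1 -1;0 0 0 -0.2163 0.0313 0.1188 -1;0 0 0 -0.2163 0.0313 0.1188 -1",
)

```text
time: 12.95
eef_pos: [0.4701, 0.2179, 0.104]
tcp_rot: [0.751, 0.66, -0.0, 0.0]
contact_force: [0.1, 0.0, 0.6]
opening: 0.001
finger_force: 0.0
```

```bash
python3 - <<'E'
from h import *
a=np.radians(UY)
xy=U0+np.array([np.cos(a),np.sin(a)])*-.0395
off([*xy,.083],UY,0)
E
```

```text
t 12.95 eef [0.4701 0.2179 0.104 ] F [0.1272 0.0005 0.5821] q [ 0.2383  0.1217  2.0675 -0.0008  0.9527  0.3682]
rot [-0.0016  0.0411 -0.0139] shift [ 8.5857  0.0276 21.0217]
```

Scaled: 21 mm is 0.0263, 20 mm is 0.025.

Call:
send_rows(
  rows="0 0 0 0.0106 0 0.01 -1;0 0 0 0.0106 0 0.0175 -1;0 0 0 0.0106 0 0.0225 -1;0 0 0 0.0106 0 0.025 -1;0 0 0 0.0106 0 0.0263 -1",
)

```text
time: 13.58
eef_pos: [0.4716, 0.2263, 0.0836]
tcp_rot: [0.751, 0.66, 0.001, 0.001]
contact_force: [0.4, -0.4, 0.3]
opening: -0.001
finger_force: 0.0
```

Scaled: 2 mm is 0.0025, 1 mm is 0.0013.

Call:
send_rows(
  rows="0 0 0 0 0 0.0013 -1;0 0 0 0 0 0.0025 -1;0 0 0 0 0 0.0025 -1",
)

```text
time: 13.95
eef_pos: [0.4718, 0.2263, 0.083]
tcp_rot: [0.751, 0.66, 0.0, 0.001]
contact_force: [-3.5, -1.4, 7.6]
opening: 0.003
finger_force: 3.8
```

Scaled: 1.5 mm is 0.0019, 1 mm is 0.0013.

Call:
send_rows(
  rows="0 0 0 0 0 0.0013 -1;0 0 0 0 0 0.0019 -1;0 0 0 0 0 0.0019 -1",
)

```text
time: 14.32
eef_pos: [0.4718, 0.2263, 0.083]
tcp_rot: [0.751, 0.66, -0.0, 0.0]
contact_force: [-8.2, -2.7, 15.9]
opening: -0.001
finger_force: 7.8
```

Scaled: 220 mm is 0.275, 180 mm is 0.225.

Call:
send_rows(
  rows="0 0 0 0 0 -0.0063 -1;0 0 0 0 0 -0.0625 -1;0 0 0 0 0 -0.1375 -1;0 0 0 0.075 -0.075 -0.1625 -1;0 0 0 0.15 -0.075 -0.1625 -1;0 0 0 0.225 -0.075 -0.1625 -1;0 0 0 0.275 -0.075 -0.1625 -1;0 0 0 0.275 -0.075 -0.1625 -1",
)

```text
time: 15.32
eef_pos: [0.4399, 0.4552, 0.2092]
tcp_rot: [0.75, 0.661, 0.001, 0.0]
contact_force: [-0.3, -0.6, -0.8]
opening: -0.002
finger_force: 0.0
```

```bash
python3 - <<'E'
from h import *
p=ctrl.read_camera("top");q=ctrl.read_camera("side")
a=p["color"][270:310,280:350,::-1];b=q["color"][220:260,290:390,::-1]
for n in ("lid","catch"):
  for r in ctrl.look_for(q,n)[:1]: print(n,r["p"],w(r["position"],q))
o=cv2.imread("pics/top0.png")[270:310,280:350]
z=lambda i:cv2.resize(i,(400,229),interpolation=cv2.INTER_CUBIC)
cv2.imwrite("pics/c5.png",np.vstack([np.hstack([z(a),z(o)]),cv2.resize(b,(800,320),interpolation=cv2.INTER_CUBIC)]))
print(ctrl.get_state()["time"])
E
```

```text
lid 0.63 [0.4821 0.2379 0.0608]
catch 0.66 [0.4376 0.2327 0.0688]
15.525
```

View pics/c5.png

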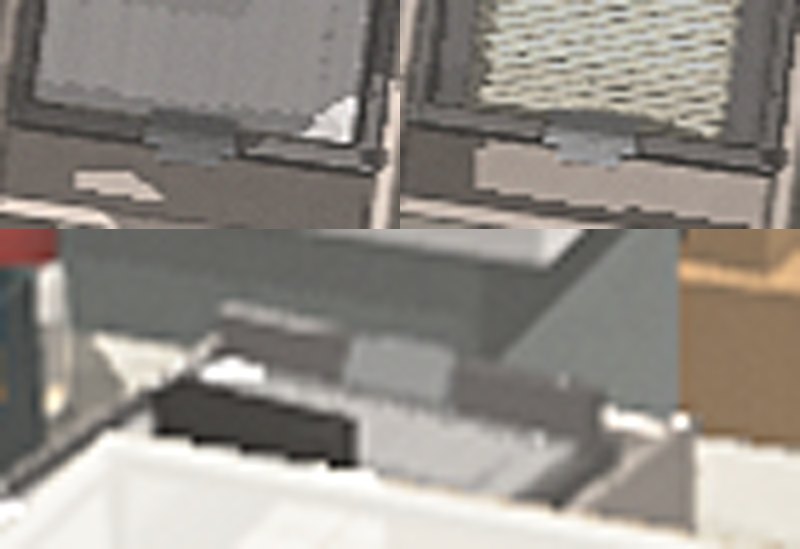

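The catch sits where it did at rest (left panel 145–235, 112–165; original panel 545–635, 112–165), over the front edge of the lid. The lid did not give under a 16 N press, its top is at the home height of 61 mm, and the robot is clear, so I'm handing in.

```bash
python3 -c "
from plant import ctrl
print(ctrl.sign_off())"
```

```text
the job is handed in; nothing more can be done
None
```

The lid is back on the filter unit: lip hooked in to the stop, lid lying flat, catch back over its front edge, robot clear. The job is handed in at about 15.5 s; the hand-in gave no verdict, and the bystanders' positions were not re-measured.

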